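Put a tiered cake stand together for the shop table

ROBOT

A 6-joint arm with a two-finger parallel gripper is mounted at the origin on the work surface. World frame = base frame: x ahead of the robot, y to its left, z up, the work surface at z = 0. Lengths are in m, angles in rad, forces in N, time in s.
With the tool pointing down it reaches from about 0.3 to 0.775 m from the base axis. Payload 14.6 kg.
Tool frame: the origin (TCP) lies at the very end of the fingers, on their centre line; the grasp point (between the pads) lies 19 mm behind it; x points along the fingers, z is the direction in which the jaws open and shut, and the axes are right-handed (so a half turn about x gives the same grasp; the last joint's range is limited). The gripper opens to 94 mm and grips with 3 to 60 N. Pads are 16 mm wide; open, the fingers measure 119 mm over their backs; the gripper's body (75 mm by 177 mm) begins 78 mm behind the grasp point.
Start: joints at [-1.222, 0.3, 1.521, -0, 1.321, -0.067], TCP at [0.222, -0.503, 0.205] pointing down, gripper open.
Joint ranges: [-3.03, 3.03], [-0.79, 2.21], [0.23, 2.52], [-1.04, 4.18], [0, 3.07], [-2.55, 2.55]. Speed limits (rad/s): [2.22, 2.22, 2.57, 3.14, 3.14, 3.14].

INTERFACE

Orientations are given as [roll, pitch, yaw] about the fixed x, y, z axes, in that order (R = Rz(yaw) Ry(pitch) Rx(roll)).
In Python, from station import ctrl gives the robot as it stands. The module is installed in compiled form; this text tells all that it offers.
- The arm moves only by the tool servo_tool, never from a script. Its argument "motion" is one flat list of numbers, 4 for each row, row after row: the shift along the tool's x, y, z in mm, then the turn about the tool's x in degrees. In form: [dx, dy, dz, roll, dx, dy, dz, roll, ...]. A call has 1 to 20 rows; each row is the pose to reach, as a shift and turn from the pose commanded when the call began, along the tool's axes at that moment; what a row does not reach only later rows make up. A row lasts 1/8 s, in which the tool goes at most 62.5 mm and 10.7 degrees, less where a joint would pass 70% of its speed; a pose out of reach is approached as far as the arm can. A call with a gripper value outside its range is refused whole. "gripper" is the opening, from 0 (shut) to 1 (fully open), set as the call begins (left out, the last holds). The fingers move at their own pace and stop on an object; "force" is the grip in N (left out, the last holds). Time passes only in rows, so rows that repeat a pose let the fingers close. It gives the time, the measured TCP pose, the force and the opening at its end, in the units of the state.
- ctrl.get_obs(): the state, without advancing time (a new reading comes with each control period).
- ctrl.camera(name): name is "scene" or "top" or "wrist"; returns a dict with "color" (384x512x3 uint8, red, green, blue), "z_map" (384x512 float32, m along the optical axis (not along the pixel's ray), 0 where there is no reading), "fx", "fy", "cx", "cy" (pixels), "rvec" (rotation vector, rad) and "tvec" (3), from world to camera coordinates, as OpenCV has them. Camera axes: x right, y down, z forward; pixel columns grow to the right and rows downward; lengths in m; the calibration is good to about 2 mm. A picture is of the moment at which its call begins.
- ctrl.hand_in(): hands the job in, once; it reports no verdict.
The state is a dict: "time_s": time; "qpos": joint angles; "joint_vel": joint speeds; "tau": joint torques, N m; "ee_pos": TCP position; "eef_rot": TCP orientation; "force": force on the tool from outside, world axes, zero at the start; "moment": the same for the moment, N m; "grip_width": finger opening in m.
Only numpy, scipy, OpenCV 4.12 (cv2) and the standard library are available. Lean on these libraries where they do the work, as an engineer would, in place of code of your own. Each camera call takes 0.05 s, during which the arm holds its last target.

TASK

Put the cake stand together on its base: thread the brass spacer over the post first, then the blue dish, then the finial cap. Feel for the off-centre post gently rather than forcing anything, and press the finial down firmly but carefully until the whole stack is fully home, then let go. Keep the dish level and leave the other things on the table alone.

Things in the scene. Friction and masses are not known exactly. Their poses are not given: they have to be found in the camera images.
- base: Fixed stand base, origin at the centre of its underside, z up: white round plate 132 mm across, blue rim 15 mm high, in the middle a white boss 54 to 60 mm across, its top 20 mm above the table. It carries a post and a ferrule (see base_centre, seat_home). Nothing on it turns. Round: its yaw has no meaning for the job.
- base_centre (a point): Centre of the base's underside, at table level. An upright rigid brass post, 12 mm thick with a bevelled tip (bevel under 2 mm high, flat 9 mm across), rises from the boss to 87 mm above the table. It is NOT at this centre: its axis stands 7 to 10 mm from it in an unknown direction, which is not measured and must be felt or seen.
- seat_home (a point): Point 28 mm above the base's centre: height of the top of the black ferrule (30 mm across, 8 mm high, round the post) at its bottom stop. The layers rest on it. It starts 4.5 to 6 mm higher, slides down stiffly only under about 17 N (the layers' own weight, some 4.5 N in all, counts), stays where it is left, and does not yield past the stop.
- spacer_centre (a point): Centre (half-way up) of the loose brass spacer, a plain tube 36 mm across, 24 mm high, bore 15 mm right through, about 0.12 kg, standing upright on the table; z along its axis. First on the post; home, its centre is 40 mm above the table.
- dish_centre (a point): Centre of the hub (12 mm above the underside) of the loose dish: blue plate 124 mm across, floor 4 mm thick, rim 13 mm high, 4 mm thick; white hub in the middle 36 mm across, 24 mm high from the underside (grip it from above), bore 15 mm right through; about 0.22 kg. It lies on its flat underside. Second on the post; home, this point is 64 mm above the table.
- finial_centre (a point): Centre (20 mm above the underside) of the loose finial cap, 40 mm high, about 0.12 kg: brass collar 36 mm across, 14 mm high, with a blind bore 15 mm wide and 14 mm deep from below; above it a white knob 28 mm across (18 to 36 mm above the underside) to grip. Last on; it rests on the dish hub; home, this point is 96 mm above the table.
- spacer: The spacer itself; origin at the centre of its underside, z up.
- dish: The dish itself; origin at the centre of its underside, z up.
- finial: The finial itself; origin at the centre of its underside, z up.
- mug: Bystander: white mug with a handle, 80 mm across, 85 mm high; origin at the centre of its underside. Leave alone.
- travel_cup: Bystander: orange travel cup with black band and white lid, 82 mm across, 122 mm high; origin at the centre of its underside. Leave alone.
- basket: Bystander: pink open plastic basket, 110 x 150 x 70 mm; origin at the centre of its underside. Leave alone.
- can: Bystander: red can, 66 mm across, 190 mm high; origin at the centre of its underside. Leave alone.
- books: Bystander: pile of a red on a yellow book, 140 x 200 x 56 mm; origin at the centre of its underside. Leave alone.
- iron_globe: Bystander: dark iron globe ornament on a foot, 80 mm across, 120 mm high; origin at the centre of its underside. Leave alone.
- bowl: Bystander: white bowl, 110 mm across, 50 mm high; origin at the centre of its underside. Leave alone.
Mind the look-alikes: they are no part of the job. Leave any green look-alike of the spacer alone.

How it is judged:
By the outcome, as a careful person would: the job done as asked, in the order asked, and still so for the second after the job is handed in, with the robot touching nothing.
It also fails if it takes over 72 s, if anything falls off the work surface, if the arm or the gripper's body presses on something with over 40 N, if the wrist force passes 120 N, or if a joint passes its speed limit or range.

## Working session

There is one attempt and no reset: what is moved stays moved. The work goes in short steps, Python scripts to look and compute and a tool call to move; the robot and the scene stay as the last step left them, time stands still between calls to the robot, and variables do not carry over. Pictures are saved under pics/ and viewed, and the job is handed in when it is done.

Besides the shell and the picture viewer there is one more tool, called after "Request:" in YAML: its name, and indented under it one key for each argument. servo_tool: Moves the arm, as the interface text tells. Its arguments: {"type":"object","properties":{"motion":{"type":"array","items":{"type":"number"}},"gripper":{"type":"number"},"force":{"type":"number"}},"required":["motion"]}

```bash
mkdir -p pics; cat > h.py <<'E'
import numpy as np, cv2
from station import ctrl
def snap(n,fn=None):
    c=ctrl.camera(n)
    if fn: cv2.imwrite('pics/'+fn,cv2.cvtColor(c['color'],cv2.COLOR_RGB2BGR))
    R,_=cv2.Rodrigues(np.array(c['rvec'],float)); t=np.array(c['tvec'],float).reshape(3)
    v,u=np.mgrid[0:384,0:512]; z=c['z_map']
    P=np.stack([(u-c['cx'])/c['fx']*z,(v-c['cy'])/c['fy']*z,z],-1)
    W=(P-t)@R
    W[z==0]=np.nan
    return c,W,R,t
E
python3 - <<'E'
from h import *
for n in ('scene','top','wrist'):
    c,W,R,t=snap(n,n+'0.png'); np.savez(n+'0.npz',W=W,col=c['color']); print(n,c['fx'],c['cx'],c['cy'],-R.T@t)
print(ctrl.get_obs())
E
```

```text
scene 449.21368114275305 253.1654257410077 198.69963503857713 [ 1.11713036 -0.57990515  1.29363037]
top 403.3585145442948 260.26757208381605 189.78251030719358 [0.3762318  0.00313101 1.11899285]
wrist 271.55357472512276 255.89410315973518 194.75257218403516 [ 0.29239023 -0.4716583   0.38408631]
{'time_s': 0.15, 'qpos': array([-1.22159978e+00,  3.00344450e-01,  1.52144791e+00,  3.96256391e-05,
        1.32070871e+00, -6.65817610e-02]), 'joint_vel': array([ 0.00176827, -0.00262905, -0.0019082 ,  0.00055309,  0.00049013,
       -0.00131923]), 'tau': array([ 8.16724078e-04, -5.31960118e+01, -3.52822888e+01,  7.07688346e-02,
        2.35476403e-02, -3.81718132e-05]), 'ee_pos': array([ 0.22209124, -0.50293942,  0.20501214]), 'eef_rot': array([3.03278261, 1.56988709, 1.87775477]), 'force': array([0.24022097, 0.50243229, 0.28963948]), 'moment': array([ 0.02004907, -0.08499309,  0.02671267]), 'grip_width': 0.09383538547012281}
```

View pics/scene0.png

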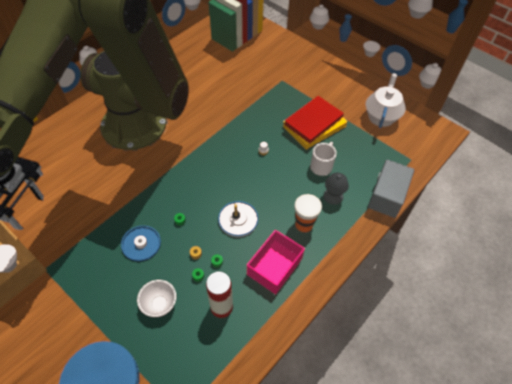

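View pics/top0.png

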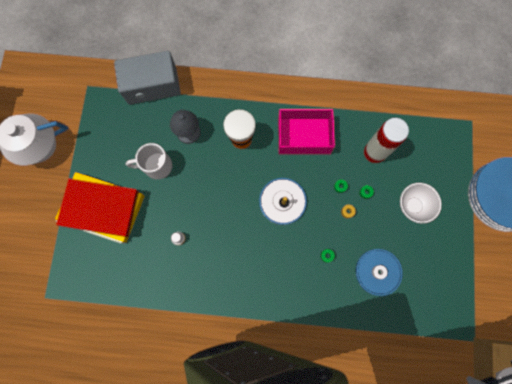

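View pics/wrist0.png

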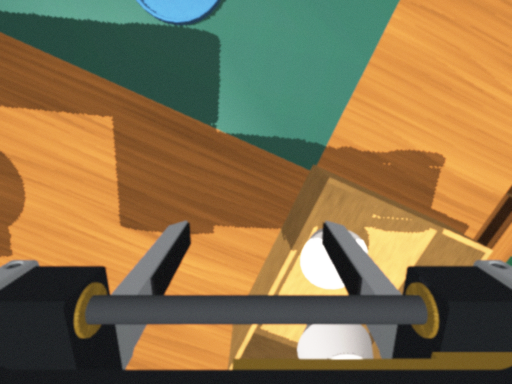

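The top view shows the base at (284,201), the brass spacer at (349,211) with green look-alikes around it, the dish at (380,272) and the finial at (178,238). Next I'll measure them from the top and scene clouds.

```bash
python3 - <<'E'
from h import *
T=np.load('top0.npz')['W'];S=np.load('scene0.npz')['W']
cT=np.load('top0.npz')['col'];cS=np.load('scene0.npz')['col']
for n,(u,v) in dict(base=(284,201),spacer=(349,211),dish=(380,272),fin=(178,238)).items(): print(n,T[v,u].round(4))
for n,(u,v) in dict(base=(238,220),spacer=(195,252),dish=(140,241),fin=(264,148)).items(): print(n,S[v,u].round(4))
def fit(name,W,cxy,r,zlo,zhi):
    d=np.hypot(W[...,0]-cxy[0],W[...,1]-cxy[1])
    m=(d<r)&(W[...,2]>zlo)&(W[...,2]<zhi)
    p=W[m]
    if len(p)<3: print(name,len(p));return
    (c,rr)=cv2.minEnclosingCircle((p[:,:2]*1000).astype(np.float32))
    print(name,len(p),'mean',p.mean(0).round(4),'circ',np.round(c,1),round(rr,1),'zrange',p[:,2].min().round(4),p[:,2].max().round(4), 'zmed',np.median(p[:,2]).round(4))
for nm,W in (('T',T),('S',S)):
    for n,uv,(r,a,b) in [('spacer',(349,211),(.025,.018,.03)),('dishhub',(380,272),(.03,.019,.03)),('dish',(380,272),(.075,.008,.03)),('finknob',(178,238),(.03,.03,.05)),('fin',(178,238),(.03,.01,.05)),('base',(284,201),(.09,.009,.018)),('boss',(284,201),(.045,.018,.023)),('ferr',(284,201),(.045,.03,.037)),('post',(284,201),(.045,.06,.1)),('posttip',(284,201),(.045,.084,.1))]:
        c=T[uv[1],uv[0],:2]; fit(nm+n,W,c,r,a,b)
E
python3 - <<'E'
import cv2
a=cv2.imread('pics/top0.png');b=cv2.imread('pics/scene0.png')
import numpy as np
cv2.imwrite('pics/z1.png',np.hstack([cv2.resize(a[170:240,250:330],(400,350),interpolation=2),cv2.resize(b[185:255,200:280],(400,350),interpolation=2)]))
E
```

```text
base [ 0.5721 -0.041   0.0705]
spacer [ 0.5744 -0.2279 -0.001 ]
dish [ 0.4148 -0.3205 -0.0016]
fin [0.4507 0.23   0.0439]
base [ 0.5943 -0.0503  0.024 ]
spacer [ 0.565  -0.2196  0.0033]
dish [ 0.4081 -0.3121  0.0074]
fin [0.4662 0.2245 0.0412]
Tspacer 110 mean [ 0.5719 -0.2219  0.0232] circ [ 572.5 -222.1] 18.0 zrange 0.018 0.0287 zmed 0.0234
Tdishhub 117 mean [ 0.4157 -0.3135  0.0232] circ [ 416.3 -313.6] 18.3 zrange 0.019 0.0279 zmed 0.0231
Tdish 385 mean [ 0.4146 -0.3142  0.0153] circ [ 416.1 -314.3] 62.4 zrange 0.008 0.0279 zmed 0.0132
Tfinknob 90 mean [0.4534 0.2362 0.0381] circ [453.8 237.3] 13.9 zrange 0.0305 0.0439 zmed 0.0388
Tfin 139 mean [0.4526 0.2338 0.0302] circ [453.9 236.4] 18.0 zrange 0.01 0.0439 zmed 0.036
Tbase 929 mean [ 0.5834 -0.0389  0.012 ] circ [585.  -39.6] 66.0 zrange 0.009 0.018 zmed 0.0115
Tboss 143 mean [ 0.5872 -0.0374  0.0199] circ [584.1 -39.2] 27.3 zrange 0.018 0.023 zmed 0.0197
Tferr 47 mean [ 0.5755 -0.0422  0.0323] circ [578.6 -42.1] 14.4 zrange 0.03 0.0358 zmed 0.0322
Tpost 23 mean [ 0.5762 -0.0418  0.082 ] circ [577.9 -41.9] 6.0 zrange 0.0616 0.
[... 387 characters left out ...]
nge 0.008 0.0299 zmed 0.0133
Sfinknob 47 mean [0.4549 0.2348 0.0384] circ [452.4 234.8] 17.2 zrange 0.0304 0.0453 zmed 0.0389
Sfin 85 mean [0.4568 0.2331 0.03  ] circ [453.7 234.9] 18.2 zrange 0.01 0.0453 zmed 0.0335
Sbase 680 mean [ 0.5879 -0.0416  0.0127] circ [584.9 -38.8] 68.1 zrange 0.009 0.018 zmed 0.0124
Sboss 83 mean [ 0.5893 -0.0407  0.0202] circ [570.3 -39.6] 41.7 zrange 0.0181 0.023 zmed 0.0202
Sferr 35 mean [ 0.5791 -0.044   0.0335] circ [578.1 -42.4] 14.0 zrange 0.0302 0.0368 zmed 0.0335
Spost 26 mean [ 0.5786 -0.0435  0.0777] circ [577.9 -42.7] 6.3 zrange 0.0608 0.0898 zmed 0.0791
Sposttip 11 mean [ 0.5777 -0.042   0.0864] circ [578.3 -41.9] 5.9 zrange 0.0841 0.0898 zmed 0.0861
```

View pics/z1.png

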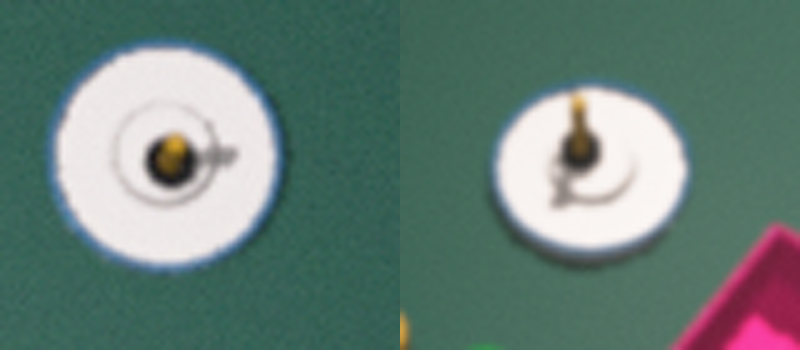

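```bash
cat >> h.py <<'E'
from scipy.spatial.transform import Rotation as Ro
def Rt(o=None):
    o=o or ctrl.get_obs()
    return Ro.from_euler('xyz',o['eef_rot']).as_matrix()
def go(x,y,z,jaw=None):
    """shift (mm) & roll (deg) to bring TCP to x,y,z; jaw = world angle (deg) of tool z"""
    o=ctrl.get_obs(); R=Rt(o); d=R.T@(np.array([x,y,z])-o['ee_pos'])*1000
    a=np.degrees(np.arctan2(R[1,2],R[0,2])); roll=0
    if jaw is not None: roll=-((jaw-a+180)%360-180)
    print('move',d.round(1),'roll',round(roll,1),'jaw now',a.round(1)); return d,roll
E
python3 - <<'E'
from h import *
R=Rt(); print(R.round(4))
d,roll=go(.572,-.2218,.12,90)
# verify roll sign
R2=R@Ro.from_euler('x',roll,degrees=True).as_matrix(); print(R2.round(3))
T=np.load('top0.npz')['W']
for n,a in dict(can=(.06,.195),cup=(.08,.13)).items():
    m=(T[...,2]>a[0])&(T[...,2]<a[1]); p=T[m]
    m2=(p[:,0]>.6)&(p[:,1]<-.15) if n=='can' else (p[:,0]>.6)&(p[:,1]>0)
    print(n,p[m2].min(0),p[m2].max(0))
E
```

```text
[[-3.000e-04  9.148e-01  4.039e-01]
 [ 9.000e-04  4.039e-01 -9.148e-01]
 [-1.000e+00  1.000e-04 -9.000e-04]]
move [  85.2  433.6 -115.8] roll -156.2 jaw now -66.2
[[-0.    -1.     0.   ]
 [ 0.001 -0.     1.   ]
 [-1.     0.     0.001]]
can [ 0.71938333 -0.32299449  0.0600978 ] [ 0.84354731 -0.15027657  0.1937499 ]
cup [0.61533356 0.05567006 0.08000953] [0.97075718 0.72539753 0.12997839]
```

```bash
python3 - <<'E'
from h import *
go(.50,-.17,.17,-90)
E
```

```text
move [  35.2  388.7 -192.3] roll 23.8 jaw now -66.2
```

Request:
servo_tool:
  motion: [2,20,-10,1.5,6,65,-32,4,10,115,-57,7,15,165,-82,10,20,215,-106,13,24,265,-131,16,29,315,-156,19,33,360,-178,22,35,385,-190,23.8,35,389,-192,23.8,35,389,-192,23.8]
  gripper: 0.6
  force: 25

```text
time_s: 1.52
ee_pos: [0.5001, -0.1707, 0.1704]
eef_rot: [-1.544, 1.57, -3.114]
force: [-0.2, 1.1, 0.4]
grip_width: 0.0562
```

```bash
python3 - <<'E'
from h import *
c,W,R,t=snap('wrist','w1.png'); np.savez('w1.npz',W=W,col=c['color'])
o=ctrl.get_obs(); print(o['time_s'],o['ee_pos'],o['grip_width'],o['force'],-R.T@t, R.round(3))
E
```

```text
1.575 [ 0.49997621 -0.17104977  0.1704905 ] 0.05619866786528609 [-0.60578258  0.01171296 -0.81069457] [ 0.57709632 -0.17071052  0.34945384] [[ 0.001 -1.    -0.   ]
 [-0.963 -0.001  0.269]
 [-0.269 -0.    -0.963]]
```

View pics/w1.png

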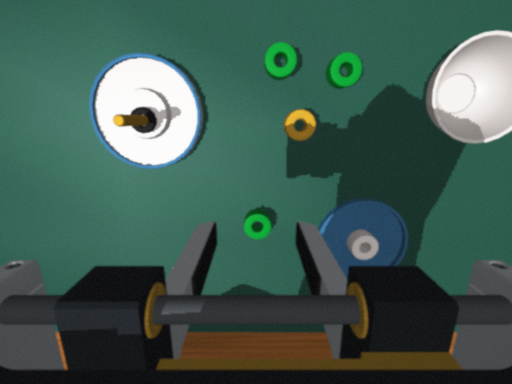

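The wrist view shows the post tip at (118,120), the spacer at (300,125) and the dish hub at (364,246). Now to fit these from this third view.

```bash
python3 - <<'E'
from h import *
W=np.load('w1.npz')['W']
def fit(name,c,r,a,b):
    d=np.hypot(W[...,0]-c[0],W[...,1]-c[1]); m=(d<r)&(W[...,2]>a)&(W[...,2]<b); p=W[m]
    (q,rr)=cv2.minEnclosingCircle((p[:,:2]*1000).astype(np.float32))
    print(name,len(p),p.mean(0).round(4),np.round(q,1),round(rr,1),np.percentile(p[:,2],[5,50,95]).round(4))
fit('spacer',(.572,-.222),.03,.019,.03)
fit('hub',(.416,-.3138),.03,.02,.03)
fit('dish',(.416,-.3138),.08,.009,.03)
fit('base',(.585,-.039),.09,.009,.017)
fit('ferr',(.578,-.042),.03,.030,.038)
fit('post',(.578,-.042),.03,.05,.1)
fit('tip',(.578,-.042),.03,.083,.1)
go(.572,-.222,.05); go(.572,-.222,.004)
E
```

```text
spacer 627 [ 0.5711 -0.2213  0.0235] [ 570.7 -221.5] 17.8 [0.0219 0.0237 0.0248]
hub 466 [ 0.4156 -0.3128  0.0235] [ 414.6 -313.3] 18.0 [0.0213 0.0236 0.0249]
dish 1187 [ 0.4299 -0.3185  0.0169] [ 415.5 -314.2] 62.0 [0.01   0.0136 0.0245]
base 7348 [ 0.5864 -0.0389  0.0111] [583.3 -39. ] 65.9 [0.0092 0.0103 0.0153]
ferr 381 [ 0.5764 -0.0449  0.0328] [576.2 -41.8] 14.8 [0.0311 0.0328 0.0344]
post 309 [ 0.5763 -0.0444  0.0758] [576.  -41.7] 6.3 [0.0533 0.0805 0.0875]
tip 139 [ 0.5762 -0.0424  0.0862] [576.4 -41.6] 6.2 [0.0842 0.0863 0.0878]
move [120.5  72.   51. ] roll 0 jaw now -90.0
move [166.5  72.   51. ] roll 0 jaw now -90.0
```

Request:
servo_tool:
  motion: [20,20,14,0,60,50,35,0,100,71,50,0,130,71,51,0,150,71,51,0,162,71,51,0,166,71,51,0,166,71,51,0]

```text
time_s: 2.58
ee_pos: [0.5718, -0.2215, 0.0052]
eef_rot: [1.154, 1.57, -0.417]
force: [-0.1, -0.7, 0.4]
grip_width: 0.0563
```

Request:
servo_tool:
  motion: [0,0,0,0,0,0,0,0,0,0,0,0,0,0,0,0]
  gripper: 0.3
  force: 25

```text
time_s: 3.08
ee_pos: [0.5717, -0.2214, 0.0049]
eef_rot: [1.125, 1.57, -0.446]
force: [-1.0, 0.4, 4.6]
grip_width: 0.0358
```

Request:
servo_tool:
  motion: [-15,0,0,0,-60,0,0,0,-105,2,-20,0,-110,4,-65,0,-110,5.5,-110,0,-110,5.5,-150,0,-110,5.5,-175,0,-110,5.5,-179.6,0,-110,5.5,-179.6,0,-110,5.5,-179.6,0]

```text
time_s: 4.32
ee_pos: [0.5769, -0.0427, 0.1146]
eef_rot: [0.111, 1.571, -1.46]
force: [-0.5, -0.8, -1.2]
grip_width: 0.036
```

```bash
python3 - <<'E'
from h import *
c,W,R,t=snap('wrist','w2.png'); np.savez('w2.npz',W=W); c,W2,_,_=snap('scene','s2.png'); np.savez('s2.npz',W=W2);
o=ctrl.get_obs(); print(o['time_s'],o['ee_pos'],o['grip_width'],o['force'],o['moment'])
a=cv2.imread('pics/w2.png');b=cv2.imread('pics/s2.png')
cv2.imwrite('pics/z2.png',np.hstack([cv2.resize(a[184:384,156:356],(400,400)),cv2.resize(b[165:265,190:290],(400,400))]))
E
```

```text
4.425 [ 0.57686056 -0.04253886  0.11445601] 0.035981122553692214 [-0.50101918 -0.25486223 -0.87342914] [ 0.0294175   0.01771614 -0.04740421]
```

View pics/z2.png

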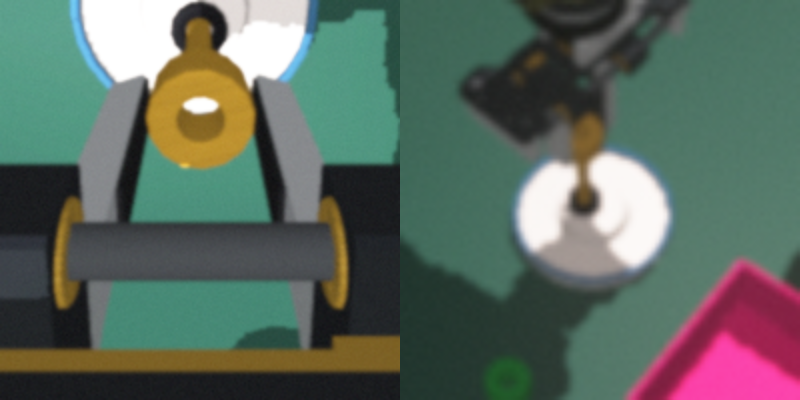

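The wrist crop shows the held spacer from above with its bore, and the post just under and ahead of it. I'll fit the spacer's top ring.

```bash
cat >> h.py <<'E'
def fitc(W,name,c,r,a,b):
    d=np.hypot(W[...,0]-c[0],W[...,1]-c[1]); m=(d<r)&(W[...,2]>a)&(W[...,2]<b); p=W[m]
    if len(p)<4: print(name,len(p)); return
    (q,rr)=cv2.minEnclosingCircle((p[:,:2]*1000).astype(np.float32))
    print(name,len(p),p.mean(0).round(4),np.round(q,1),round(rr,1),np.percentile(p[:,2],[5,50,95]).round(4))
E
python3 - <<'E'
from h import *
W=np.load('w2.npz')['W']
fitc(W,'sp',(.5769,-.0425),.025,.131,.138); fitc(W,'post',(.577,-.042),.02,.05,.09);fitc(W,'ferr',(.577,-.042),.03,.029,.037)
fitc(W,'base',(.584,-.039),.09,.009,.017)
# median z near spacer ring
d=np.hypot(W[...,0]-.577,W[...,1]+.0425);m=(d<.018)&(W[...,2]>.11);print(np.percentile(W[m][:,2],[10,50,90]))
W=np.load('s2.npz')['W']; fitc(W,'tip',(.577,-.042),.02,.05,.09);fitc(W,'sp',(.577,-.042),.02,.105,.14)
E
```

```text
sp 1931 [ 0.5774 -0.0425  0.1334] [581.8 -42.4] 23.7 [0.1319 0.1334 0.1347]
post 95 [ 0.5812 -0.0414  0.0624] [578.4 -41. ] 5.6 [0.0509 0.0621 0.073 ]
ferr 434 [ 0.5801 -0.0414  0.0326] [576.5 -41.2] 14.9 [0.0306 0.0326 0.034 ]
base 7154 [ 0.5977 -0.0384  0.011 ] [583.7 -38.9] 65.6 [0.0092 0.0102 0.0152]
[0.12016822 0.13317365 0.23734152]
tip 26 [ 0.5791 -0.0445  0.0703] [578.5 -43.5] 5.5 [0.0521 0.0718 0.0869]
sp 90 [ 0.5838 -0.0416  0.1282] [581.4 -40.5] 18.4 [0.1138 0.131  0.1368]
```

Request:
servo_tool:
  motion: [8,0,-1,0,17,0,-1,0,21,0,-1,0,22.5,0,-1,0,24,0,-1,0,25,0,-1,0,26,0,-1,0,26,0,-1,0]

```text
time_s: 5.42
ee_pos: [0.5769, -0.0407, 0.0885]
eef_rot: [-2.943, 1.571, 1.77]
force: [0.9, 0.1, -1.0]
grip_width: 0.0361
```

Request:
servo_tool:
  motion: [2,0,0,0,4,0,0,0,7,0,0,0,10,0,0,0,10,0,0,0]

```text
time_s: 6.05
ee_pos: [0.5767, -0.0407, 0.0781]
eef_rot: [-1.747, 1.57, 2.966]
force: [0.0, -0.2, -0.1]
grip_width: 0.0358
```

Request:
servo_tool:
  motion: [5,0,0,0,12,0,0,0,19,0,0,0,26,0,0,0,32,0,0,0,36,0,0,0,37.5,0,0,0,38.5,0,0,0,38.5,0,0,0]

```text
time_s: 7.18
ee_pos: [0.577, -0.0408, 0.04]
eef_rot: [1.299, 1.571, -0.271]
force: [-0.2, 0.6, -1.7]
grip_width: 0.0359
```

Request:
servo_tool:
  motion: [0.5,0,0,0,1,0,0,0,1.5,0,0,0,1.5,0,0,0]

```text
time_s: 7.68
ee_pos: [0.5769, -0.0407, 0.0384]
eef_rot: [-1.605, 1.571, 3.108]
force: [-0.4, 0.4, -0.9]
grip_width: 0.0359
```

Request:
servo_tool:
  motion: [0.3,0,0,0,0.3,0,0,0,0.3,0,0,0]
  gripper: 0.6

```text
time_s: 8.05
ee_pos: [0.577, -0.0407, 0.0382]
eef_rot: [1.57, 1.571, 0.0]
force: [-0.5, 0.0, -0.0]
grip_width: 0.0561
```

```bash
python3 - <<'E'
from h import *
o=ctrl.get_obs(); print(o['ee_pos'],o['grip_width'],o['force'])
go(.46,-.25,.17); go(.4155,-.3136,.008)
E
```

```text
[ 0.57696323 -0.04071731  0.03822579] 0.0560568821697325 [-0.54890917  0.03575785 -0.04283755]
move [-131.8 -117.   209.2] roll 0 jaw now -90.0
move [  30.2 -161.6  272.8] roll 0 jaw now -90.0
```

Request:
servo_tool:
  motion: [-20,0,0,0,-70,0,0,0,-115,-5,10,0,-132,-30,50,0,-132,-70,100,0,-132,-105,150,0,-132,-130,195,0,-132,-135,200,0]

```text
time_s: 9.05
ee_pos: [0.4407, -0.2429, 0.1704]
eef_rot: [0.64, 1.57, -0.934]
force: [-0.2, -0.1, 0.6]
grip_width: 0.0564
```

```bash
python3 - <<'E'
from h import *
c,W,R,t=snap('wrist','w3.png'); np.savez('w3.npz',W=W)
o=ctrl.get_obs(); print(o['time_s'],o['ee_pos'])
fitc(W,'sp',(.577,-.042),.025,.052,.064); fitc(W,'tip',(.577,-.042),.015,.082,.09);fitc(W,'base',(.584,-.039),.09,.009,.017)
fitc(W,'hub',(.4155,-.3135),.03,.02,.03)
fitc(W,'fin',(.453,.235),.03,.02,.05)
go(.4155,-.3136,.008)
E
```

```text
9.1 [ 0.44103889 -0.24207407  0.17029017]
sp 947 [ 0.5749 -0.0445  0.0566] [575.9 -40.8] 18.2 [0.0534 0.0566 0.0592]
tip 191 [ 0.5756 -0.0432  0.086 ] [575.7 -42.3] 6.0 [0.0832 0.0863 0.0879]
base 7784 [ 0.5844 -0.0418  0.0112] [583.8 -39.1] 66.5 [0.0092 0.0103 0.0153]
hub 504 [ 0.4154 -0.3133  0.0236] [ 414.7 -313.8] 17.9 [0.0217 0.0236 0.025 ]
fin 0
move [162.3 -25.4  71.6] roll 0 jaw now -90.1
```

View pics/w3.png

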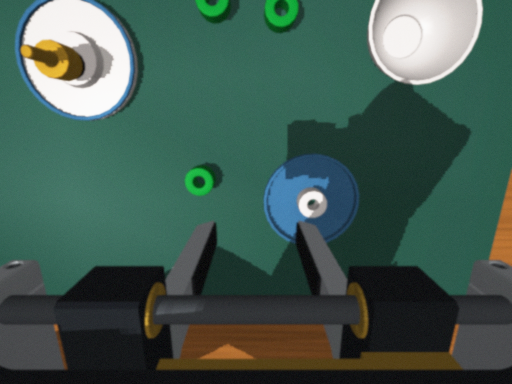

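The spacer stands on the post at (57,60), with its top at 56.6 mm. The dish hub is at (313,204).

Request:
servo_tool:
  motion: [20,-8,20,0,60,-20,50,0,100,-25,70,0,130,-25,71.5,0,148,-25,71.5,0,157,-25,71.5,0,161.5,-25,71.5,0,161.5,-25,71.5,0]

```text
time_s: 10.1
ee_pos: [0.4174, -0.3123, 0.0092]
eef_rot: [0.861, 1.57, -0.709]
force: [-0.5, -0.6, 0.1]
grip_width: 0.0563
```

Request:
servo_tool:
  motion: [0,0,0,0,0,0,0,0,0,0,0,0,0,0,0,0]
  gripper: 0.3
  force: 40

```text
time_s: 10.6
ee_pos: [0.4172, -0.3126, 0.0091]
eef_rot: [0.777, 1.57, -0.794]
force: [-0.6, -0.3, 6.0]
grip_width: 0.0358
```

```bash
python3 - <<'E'
from h import *
o=ctrl.get_obs(); print(o['ee_pos'],o['grip_width'],o['force'])
go(.577,-.0412,.118)
E
```

```text
[ 0.41723159 -0.31263107  0.00912828] 0.03581316296576941 [-0.62506888 -0.31140794  5.98411351]
move [-109.   159.9 -271.3] roll 0 jaw now -90.0
```

Request:
servo_tool:
  motion: [-8,0,0,0,-30,0,0,0,-65,0,0,0,-95,8,-12,0,-109,25,-40,0,-109,48,-80,0,-109,72,-120,0,-109,96,-160,0,-109,120,-200,0,-109,140,-235,0,-109,155,-260,0,-109,160,-269,0,-109,161.3,-271.6,0,-109,161.3,-271.6,0,-109,161.3,-271.6,0]

```text
time_s: 12.48
ee_pos: [0.5779, -0.0414, 0.1177]
eef_rot: [-0.94, 1.571, -2.511]
force: [0.3, 0.4, -2.1]
grip_width: 0.0357
```

```bash
python3 - <<'E'
from h import *
c,W,R,t=snap('wrist','w4.png'); np.savez('w4.npz',W=W)
o=ctrl.get_obs(); print(o['time_s'],o['ee_pos'],o['grip_width'],o['force'],o['moment'])
x,y=o['ee_pos'][:2]
d=np.hypot(W[...,0]-x,W[...,1]-y);m=(d<.016)&(W[...,2]>.11);print(np.percentile(W[m][:,2],[10,50,90]))
fitc(W,'hub',(x-.0018,y),.0195,.128,.139);fitc(W,'base',(.584,-.039),.09,.009,.017)
# level: plane fit of floor
m=(d>.022)&(d<.055)&(W[...,2]>.108)&(W[...,2]<.122);p=W[m];A=np.c_[p[:,:2]-[x,y],np.ones(len(p))];print(len(p),np.linalg.lstsq(A,p[:,2],rcond=None)[0])
E
```

```text
12.525 [ 0.57797696 -0.04130036  0.1177553 ] 0.03537646589404944 [ 0.20808115  0.3420997  -2.37316051] [ 0.02366146  0.03619076 -0.0183872 ]
[0.11702686 0.13185974 0.13297915]
hub 1846 [ 0.5764 -0.0412  0.1322] [576.5 -41.2] 19.3 [0.13   0.1323 0.1334]
base 1988 [ 0.6274 -0.0368  0.0117] [586.8 -38.8] 64.5 [0.0092 0.0105 0.0155]
10533 [-0.00058328  0.00213579  0.11247735]
```

View pics/w4.png

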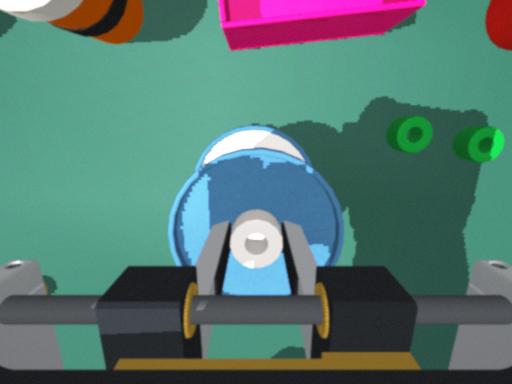

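The dish is held level with a slope under 0.3%. The hub, at (256,240), is centred on the post to about 0.5 mm. I'll lower it gently.

Request:
servo_tool:
  motion: [7,0,-0.3,0,15,0,-0.3,0,19.5,0,-0.3,0,21.5,0,-0.3,0,23,0,-0.3,0,24.5,0,-0.3,0,26,0,-0.3,0,26,0,-0.3,0]

```text
time_s: 13.52
ee_pos: [0.5782, -0.0404, 0.0916]
eef_rot: [0.942, 1.571, -0.628]
force: [0.3, -1.3, -2.3]
grip_width: 0.036
```

Request:
servo_tool:
  motion: [3,0,0.4,0,7,0,0.4,0,12,0,0.4,0,17,0,0.4,0,20.5,0,0.4,0,22.5,0,0.4,0,23.5,0,0.4,0,24,0,0.4,0,24,0,0.4,0]

```text
time_s: 14.65
ee_pos: [0.5782, -0.0408, 0.0678]
eef_rot: [1.371, 1.571, -0.199]
force: [-0.3, 1.3, -1.8]
grip_width: 0.0354
```

Request:
servo_tool:
  motion: [0.5,0,0,0,1,0,0,0,1.5,0,0,0,1.5,0,0,0]

```text
time_s: 15.15
ee_pos: [0.5782, -0.0407, 0.0661]
eef_rot: [-1.778, 1.571, 2.934]
force: [-0.3, -0.1, -1.8]
grip_width: 0.0358
```

Request:
servo_tool:
  motion: [0.4,0,0,0,0.8,0,0,0,0.8,0,0,0]

```text
time_s: 15.52
ee_pos: [0.5784, -0.0408, 0.066]
eef_rot: [1.394, 1.57, -0.176]
force: [-2.6, -0.0, 5.3]
grip_width: 0.0353
```

Request:
servo_tool:
  motion: [0,0,0,0,0,0,0,0,0,0,0,0]
  gripper: 0.6

```text
time_s: 15.9
ee_pos: [0.5782, -0.0407, 0.0652]
eef_rot: [-1.696, 1.571, 3.016]
force: [0.5, -0.4, 0.2]
grip_width: 0.0558
```

Request:
servo_tool:
  motion: [-12,0,0,0,-45,0,0,0,-75,-5,-10,0,-95,-30,-50,0,-105,-70,-100,0,-105,-110,-150,0,-105,-145,-190,0,-105,-165,-205,0,-105,-170,-208,0,-105,-170,-208,0]

```text
time_s: 17.15
ee_pos: [0.4086, 0.167, 0.1708]
eef_rot: [1.741, 1.57, 0.171]
force: [0.2, -0.4, 0.3]
grip_width: 0.0564
```

```bash
python3 - <<'E'
from h import *
c,W,R,t=snap('wrist','w5.png'); np.savez('w5.npz',W=W)
o=ctrl.get_obs(); print(o['time_s'],o['ee_pos'])
fitc(W,'fink',(.454,.235),.025,.034,.046);fitc(W,'fin',(.454,.235),.025,.009,.046);fitc(W,'collar',(.454,.235),.025,.009,.017)
fitc(W,'hub',(.5765,-.0415),.025,.076,.085);fitc(W,'tip',(.5765,-.0415),.015,.084,.092);fitc(W,'dish',(.5765,-.0415),.08,.063,.075)
E
```

```text
17.2 [0.4087673  0.16674623 0.17066742]
fink 462 [0.4523 0.2371 0.0391] [451.9 238. ] 13.8 [0.0361 0.0395 0.041 ]
fin 714 [0.4538 0.2344 0.0316] [451.8 237.4] 17.9 [0.0139 0.0381 0.0408]
collar 160 [0.4563 0.2301 0.0147] [451.8 237.4] 17.9 [0.0111 0.0151 0.0168]
hub 1104 [ 0.5709 -0.0365  0.0802] [573.4 -38.8] 18.0 [0.0771 0.0804 0.0825]
tip 185 [ 0.5757 -0.04    0.0862] [576.5 -41. ] 6.3 [0.0844 0.0862 0.0878]
dish 1529 [ 0.5487 -0.0143  0.0685] [557.6 -28.1] 57.8 [0.0638 0.069  0.0731]
```

View pics/w5.png

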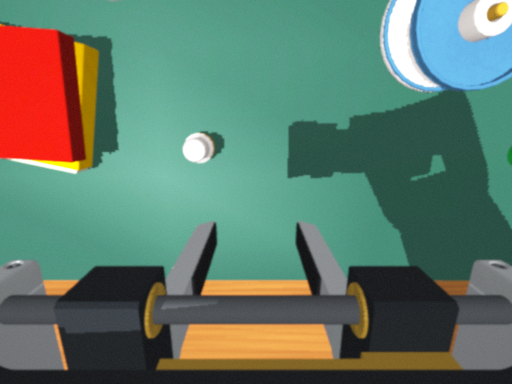

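```bash
python3 - <<'E'
from h import *
go(.4525,.2367,.016)
E
```

```text
move [154.7  43.6 -69.9] roll 0 jaw now -90.0
```

Request:
servo_tool:
  motion: [20,10,-18,0,60,28,-45,0,95,42,-67,0,120,43,-70,0,138,43,-70,0,148,43,-70,0,153,43,-70,0,154,43,-70,0,154,43,-70,0]

```text
time_s: 18.32
ee_pos: [0.4514, 0.2373, 0.0169]
eef_rot: [1.972, 1.57, 0.401]
force: [0.0, -0.2, -0.1]
grip_width: 0.0566
```

Request:
servo_tool:
  motion: [0,0,0,0,0,0,0,0,0,0,0,0,0,0,0,0]
  gripper: 0.2
  force: 40

```text
time_s: 18.82
ee_pos: [0.4511, 0.2373, 0.0165]
eef_rot: [2.146, 1.571, 0.576]
force: [-1.0, 0.3, 2.5]
grip_width: 0.0272
```

```bash
python3 - <<'E'
from h import *
o=ctrl.get_obs(); print(o['ee_pos'],o['grip_width'],o['force'])
go(.5770,-.0410,.121)
E
```

```text
[0.45114561 0.23728463 0.01654125] 0.027189771429746403 [-1.00787896  0.32248367  2.50720977]
move [-104.5  125.8  278.3] roll 0 jaw now -90.0
```

Request:
servo_tool:
  motion: [-8,0,0,0,-35,0,0,0,-75,0,0,0,-100,10,15,0,-104,28,55,0,-104,46,100,0,-104,64,145,0,-104,82,190,0,-104,100,230,0,-104,115,260,0,-104,122,274,0,-104,124.2,278.2,0,-104,124.2,278.2,0,-104,124.2,278.2,0]

```text
time_s: 20.58
ee_pos: [0.5752, -0.04, 0.1204]
eef_rot: [-2.516, 1.571, 2.198]
force: [0.6, -0.9, -0.6]
grip_width: 0.0275
```

```bash
python3 - <<'E'
from h import *
c,W,R,t=snap('wrist','w6.png'); np.savez('w6.npz',W=W)
c,S,R,t=snap('scene','s6.png')
o=ctrl.get_obs(); print(o['time_s'],o['ee_pos'],o['grip_width'],o['force'],o['moment'])
x,y=o['ee_pos'][:2]
d=np.hypot(W[...,0]-x,W[...,1]-y);m=(d<.012)&(W[...,2]>.11);print(np.percentile(W[m][:,2],[10,50,90]))
fitc(W,'knob',(x+.001,y),.016,.139,.148);fitc(W,'collar',(x,y),.022,.112,.122);fitc(W,'dish',(.577,-.041),.07,.064,.08)
fitc(S,'Scollar',(x,y),.022,.104,.122);fitc(S,'Stip',(x,y),.022,.083,.09)
a=cv2.imread('pics/w6.png');b=cv2.imread('pics/s6.png')
cv2.imwrite('pics/z6.png',np.hstack([cv2.resize(a[184:384,156:356],(400,400)),cv2.resize(b[165:265,190:290],(400,400))]))
E
```

```text
20.675 [ 0.57526714 -0.04023057  0.12047516] 0.02747345661506238 [ 0.597168   -0.12188843 -1.15827866] [ 0.01544199 -0.00190561 -0.01012751]
[0.14274301 0.14364872 0.14445308]
knob 1405 [ 0.5778 -0.0399  0.143 ] [576.4 -40.2] 15.9 [0.14   0.1433 0.1446]
collar 461 [ 0.5888 -0.0399  0.1185] [582.7 -39.6] 16.4 [0.1131 0.1191 0.1215]
dish 2140 [ 0.5835 -0.0407  0.0696] [575.  -40.5] 62.1 [0.0655 0.0695 0.0759]
Scollar 31 [ 0.5891 -0.0452  0.1149] [583.6 -41.6] 16.4 [0.1071 0.1157 0.1204]
Stip 14 [ 0.5829 -0.0482  0.0852] [581.8 -43.6] 13.4 [0.0834 0.0848 0.0881]
```

View pics/z6.png

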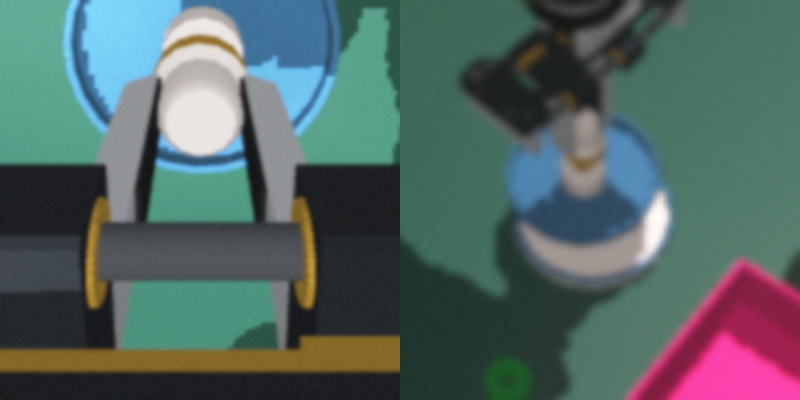

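Request:
servo_tool:
  motion: [6,0,0.6,0,11,0,0.6,0,14,0,0.6,0,16,0,0.6,0,17.5,0,0.6,0,19,0,0.6,0,20.5,0,0.6,0,20.5,0,0.6,0]

```text
time_s: 21.68
ee_pos: [0.5754, -0.0415, 0.0998]
eef_rot: [-1.913, 1.571, 2.8]
force: [-0.5, -0.1, -1.1]
grip_width: 0.0272
```

Request:
servo_tool:
  motion: [1,0,0,0,2,0,0,0,3,0,0,0,3,0,0,0]

```text
time_s: 22.18
ee_pos: [0.5757, -0.0415, 0.0974]
eef_rot: [1.486, 1.57, -0.085]
force: [-0.7, -0.3, 5.0]
grip_width: 0.0276
```

Request:
servo_tool:
  motion: [0,0,0,0,0.5,0,0,0,1,0,0,0,1,0,0,0]
  gripper: 0.2
  force: 60

```text
time_s: 22.68
ee_pos: [0.5759, -0.0415, 0.0971]
eef_rot: [1.46, 1.569, -0.111]
force: [-3.3, 0.2, 11.8]
grip_width: 0.0271
```

Request:
servo_tool:
  motion: [0.5,0,0,0,1,0,0,0,1,0,0,0]

```text
time_s: 23.05
ee_pos: [0.576, -0.0416, 0.0962]
eef_rot: [1.453, 1.569, -0.117]
force: [-3.2, 0.2, 11.5]
grip_width: 0.027
```

Request:
servo_tool:
  motion: [0.6,0,0,0,1.2,0,0,0,1.8,0,0,0,2.4,0,0,0,2.4,0,0,0]

```text
time_s: 23.68
ee_pos: [0.5759, -0.0416, 0.0938]
eef_rot: [1.453, 1.569, -0.117]
force: [-2.9, 0.9, 12.3]
grip_width: 0.0271
```

Request:
servo_tool:
  motion: [0.5,0,0,0,1,0,0,0,1.5,0,0,0,1.5,0,0,0]

```text
time_s: 24.18
ee_pos: [0.576, -0.0416, 0.0924]
eef_rot: [1.469, 1.569, -0.101]
force: [-3.3, -0.6, 12.8]
grip_width: 0.0273
```

Request:
servo_tool:
  motion: [0.4,0,0,0,0.8,0,0,0,0.8,0,0,0]

```text
time_s: 24.55
ee_pos: [0.5763, -0.0416, 0.0923]
eef_rot: [1.465, 1.568, -0.106]
force: [-5.0, 0.9, 18.8]
grip_width: 0.027
```

Request:
servo_tool:
  motion: [0.4,0,0,0,0.7,0,0,0,0.7,0,0,0]

```text
time_s: 24.92
ee_pos: [0.5765, -0.0416, 0.0922]
eef_rot: [1.455, 1.567, -0.115]
force: [-6.2, 1.2, 23.1]
grip_width: 0.0271
```

It stalled at a firm stop at 92.2 mm, the height expected at home, with 23 N on the wrist. Next I'll relax, release and rise.

Request:
servo_tool:
  motion: [-0.6,0,0,0,-1.2,0,0,0,-1.5,0,0,0]

```text
time_s: 25.3
ee_pos: [0.576, -0.0416, 0.0924]
eef_rot: [1.458, 1.569, -0.112]
force: [-3.2, 0.9, 10.8]
grip_width: 0.0271
```

Request:
servo_tool:
  motion: [0,0,0,0,0,0,0,0,0,0,0,0]
  gripper: 0.6

```text
time_s: 25.68
ee_pos: [0.5753, -0.0415, 0.0907]
eef_rot: [-1.686, 1.57, 3.026]
force: [-0.1, 0.1, -0.2]
grip_width: 0.0531
```

Request:
servo_tool:
  motion: [-8,0,0,0,-30,0,0,0,-60,0,0,0,-85,-20,0,0,-95,-55,0,0,-95,-95,0,0,-95,-130,0,0,-95,-140,0,0,-95,-140,0,0]

```text
time_s: 26.8
ee_pos: [0.4359, -0.0417, 0.1866]
eef_rot: [1.424, 1.57, -0.147]
force: [0.2, -0.2, -0.0]
grip_width: 0.0564
```

```bash
python3 - <<'E'
from h import *
c,W,R,t=snap('wrist','w7.png'); c,S,_,_=snap('scene','s7.png'); c,T,_,_=snap('top','t7.png')
o=ctrl.get_obs(); print(o['time_s'],o['ee_pos'],o['force'])
for V in (W,S,T):
    fitc(V,'fintop',(.577,-.042),.016,.110,.125);fitc(V,'rim',(.577,-.042),.066,.06,.069);fitc(V,'base',(.584,-.039),.09,.009,.017)
    d=np.hypot(V[...,0]-.577,V[...,1]+.042);m=(d>.024)&(d<.052)&(V[...,2]>.045)&(V[...,2]<.063);p=V[m];A=np.c_[p[:,:2]-[.577,-.042],np.ones(len(p))];print('floor',len(p),np.linalg.lstsq(A,p[:,2],rcond=None)[0].round(4))
cv2.imwrite('pics/z7.png',np.hstack([cv2.resize(cv2.imread('pics/s7.png')[165:265,190:290],(400,400)),cv2.resize(cv2.imread('pics/w7.png'),(400,400))]))
E
```

```text
26.95 [ 0.43618665 -0.04162679  0.1859375 ] [-0.36424754 -0.39966079 -0.40346614]
fintop 955 [ 0.5753 -0.0412  0.1149] [575.9 -41.2] 13.9 [0.112  0.1153 0.1168]
rim 1469 [ 0.5683 -0.0398  0.0641] [575.4 -40.3] 62.0 [0.0612 0.0643 0.0658]
base 0
floor 6630 [-0.0001  0.0009  0.0557]
fintop 52 [ 0.5787 -0.0429  0.1151] [578.7 -42.4] 13.0 [0.111  0.1152 0.1195]
rim 251 [ 0.5798 -0.0428  0.0632] [575.8 -40.9] 63.9 [0.0603 0.0625 0.068 ]
base 259 [ 0.6131 -0.0588  0.0121] [578.7 -35.1] 74.4 [0.0092 0.0118 0.0153]
floor 462 [ 0.0001 -0.0053  0.0565]
fintop 88 [ 0.577  -0.0413  0.1145] [577.8 -41.6] 13.6 [0.111  0.1148 0.1173]
rim 171 [ 0.5935 -0.0446  0.0635] [577.7 -41. ] 61.7 [0.0606 0.0633 0.0668]
base 46 [0.593  0.0152 0.0136] [587.  -16.6] 60.5 [0.0114 0.0136 0.0159]
floor 802 [0.     0.0054 0.0552]
```

View pics/z7.png

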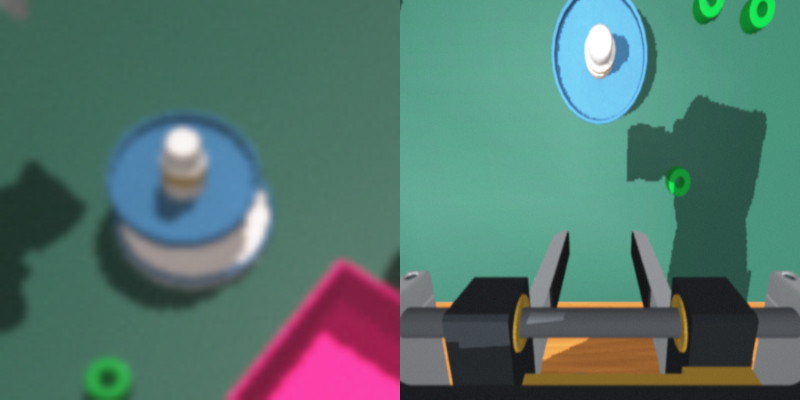

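The stack is upright and level: finial top at about 115.3 mm (116 expected, and the cameras read about 0.5 mm low), dish floor at 55.7 mm (56 expected).

```bash
python3 -c "
from station import ctrl
print(ctrl.hand_in())"
```

```text
the job is handed in; nothing more can be done
None
```

The cake stand is together and handed in: spacer, then dish, then finial, all on the post. It took about 27 s of the 72 s allowed. I located the post by camera, about 7.5 mm off the base centre, and each part went over it without noticeable contact force.

- **Pressing home:** the ferrule slid down about 5 mm with 12–13 N on the wrist, then stopped dead. The fingertips stalled at 92.2 mm with 23 N on the wrist, which was the hardest push of the job. I then eased off and let go.
- **Last checks:** these all came from after the release.
  - **Finial top:** it read about 115 mm in all three views, against 116 mm expected. The cameras read parts of known height about 0.5 mm low.
  - **Dish floor:** it read 55–56.5 mm, against 56 mm expected.
  - **Dish level:** the wrist camera gave a slope of about 0.1%. The scene and top cameras gave 0.5% with opposite signs, so I take that difference as camera error.
  - **Robot clear:** the gripper was clear of everything, with no force on the wrist.
- **Disagreements:** the views differed by 1–2 mm on horizontal positions, which is within the stated calibration. The finial knob gripped at 27.2 mm rather than 28 mm, with no sign of slipping.
- **Other things on the table:** I touched none of them, though I didn't re-measure them at the end.

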